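# File-test strokes on a plate edge

### The arm

A 6-joint arm with a two-finger parallel gripper is mounted at the origin on a cart in front of the work surface, level with it; the furniture and walls round the work are solid. World frame = base frame: x ahead of the robot, y to its left, z up, the work surface at z = 0. Lengths are in m, angles in rad, forces in N, time in s.
With the tool pointing down it reaches from about 0.35 to 0.975 m from the base axis. Payload 4.9 kg.
Tool frame: the origin (TCP) lies on the centre line of the jaws, within the pads' length; the fingertips stand ctrl.tcp_to_tips ahead of it and the grasp point (between the pads) lies 3 mm ahead of it (ctrl.tcp_to_tips is the distance from the TCP to the fingertips, in m); z points along the fingers, y is the direction in which the jaws open and shut (so a half turn about z gives the same grasp; the last joint's range is limited). The gripper opens to 85 mm and grips with 20 to 120 N. Pads are 22 mm wide; open, the fingers measure 114 mm over their backs; the gripper's body (76 mm by 85 mm) begins 54 mm behind the grasp point. The pads swing forward as they close: fully open they stand 13 mm farther back than shut.
Start: joints at [0.992, 0.053, 1.613, -0, 1.476, -0.119], TCP at [0.277, 0.56, 0.253] pointing down, gripper open.
Joint ranges: [-3.01, 3.01], [-1.01, 2.22], [0.06, 2.58], [-1.02, 4.17], [0.09, 2.62], [-3.14, 3.14]. Speed limits (rad/s): [2.57, 2.57, 3.14, 3.14, 3.14, 3.14].

### API

Orientations are given as a rotation vector (axis times angle).
In Python, from station import ctrl, vision gives the robot as it stands.
- The arm moves only by the tool jog_arm, never from a script. Its argument "deltas" is a list of rows, each a list of 7 numbers: the turn, a rotation vector about the tool's x, y, z in rad, then the shift along the tool's x, y, z in cm, then the opening, from 0 (shut) to 1 (fully open). A call has 1 to 12 rows; each row shifts and turns the commanded pose from where the row before left it, along the tool's axes as they then stand; what a row does not reach is not made up. A row lasts 1/12 s, in which the tool goes at most 41.7 mm and 7.16 degrees, less where a joint would pass 70% of its speed; a pose out of reach is approached as far as the arm can. A call with a gripper value outside its range is refused whole. The fingers move at their own pace and stop on an object; "grip_force" is the grip in N (left out, the last holds). Time passes only in rows, so rows that do not move let the fingers close. It gives the time, the measured TCP pose, the force and the opening at its end, in the units of the state.
- ctrl.get_obs(): the state, without advancing time (a new reading comes with each control period).
- vision.get_image(name): name is "side" or "top" or "wrist"; returns (picture, depth): 480x640x3 uint8, red, green, blue; 480x640 float32, m along the optical axis (not along the pixel's ray), 0 where there is no reading.
- vision.calibration(name): a dict with "fx", "fy", "cx", "cy" (pixels), "rvec" (rotation vector, rad) and "tvec" (3), from world to camera coordinates, as OpenCV has them; the wrist camera has in their place "hand_eye" (4x4, takes a point from camera to tool coordinates, whose origin is the TCP and whose axes are the flange's). Camera axes: x right, y down, z forward; pixel columns grow to the right and rows downward; lengths in m; the calibration is good to about 2 mm. A picture is of the moment at which its call begins: read the wrist's pose just before it. calibration takes no time and is no camera call.
- ctrl.finish_job(): hands the job in, once; it reports no verdict.
The state is a dict: "t": time; "q": joint angles; "dq": joint speeds; "effort": joint torques, N m; "tool_pos": TCP position; "tool_rot": TCP orientation; "contact_force": force on the tool from outside, world axes, zero at the start; "wrist_torque": the same for the moment, N m; "opening": finger opening in m.
Only numpy, scipy, OpenCV 4.12 (cv2) and the standard library are available. Lean on these libraries where they do the work, as an engineer would, in place of code of your own. Each camera call takes 0.05 s, during which the arm holds its last target. There are 200 camera calls.

### The job

Take the file from its tray and push it across the edge of the plate in the rig for at least three forward strokes, held level and straight, with a light steady pressure of about 8 newtons (never as much as 16) and each running from the front part of the blade to the back part. Lift the file off the plate on every return, never dragging it back, and when done put it back in its tray as it lay. Leave everything else where it is.

Things in the scene. Friction and masses are not known exactly. Their poses are not given: they have to be found in the camera images.
- file_grip (a point): centre of the file's upright wooden grip, a block 40 long (x) x 24 wide (y) x 36 mm tall on the middle of the blade. It is 30 mm above the blade's underside and 18 mm below the grip's top. x points along the blade to its narrower toe (the way it cuts), z up
- file: the file: flat steel blade 150 long (x) x 24 wide x 6 mm thick with the grip on top, flat toothed underside; origin at the centre of the underside, axes as file_grip; 0.15 to 0.31 kg
- rig: file-test rig fixed to the table: grey base 130 (x) x 84 (y) mm with a sprung slide that carries two dark jaws holding a steel plate on edge. Origin at the centre of the base's underside, on the table; +x is the forward stroke direction (roughly away from the robot), z up
- rig_plate (a point): point fixed to the rig 60 mm above the table, at the tops of the jaws, in the middle of the 5 mm thick, 60 mm long plate, whose top edge runs along the rig's y. The edge stands 3 to 19 mm above this point, different each time: find it by touch. The plate gives downward 1 mm per 6 N, 9 mm at most
- rig_slide (a joint): travel of the sprung slide along the rig's x, m: 0 at rest, positive when the plate is dragged forward (1.5 N per mm), stops at +-6 mm; it springs back by itself
- file_rest: grey shallow tray fixed to the table, the file's place: inside 164 (x) x 36 (y) mm, floor 4 mm above the table, rim 10 mm. Origin at the centre of its underside; x along its length, the way the file's toe points as it lies there
- ball_box: bystander: small lidded box, 42 x 62 x 21 mm; origin under its centre
- mount_a7: bystander: round specimen mount, 38 mm across, 20 mm high; origin under its centre
- mount_a4: bystander: round specimen mount, 30 mm across, 22 mm high; origin under its centre
- feeler_gauge: bystander: folded feeler gauge, 16 x 95 x 12 mm; origin under its centre
- marker_black: bystander: marker pen, 12 x 136 x 14 mm; origin under its centre
- loupe: bystander: stand magnifier, 39 mm across, 34 mm high; origin under its centre
Things that resemble listed ones, but are neither listed nor needed, are in the scene too. Leave any orange look-alike of the file alone.

How it is judged:
On the way, in this order (a step that is already met when the one before it is completed fails the run):
1. first stroke begun: file level and in line, its front half pressed on the plate's edge with at least 4 N (grip at least 20 mm short of the edge) (contact force between file and rig above 4 N and x of file_grip in the frame of rig below -0.02 m and angle between file's own z axis and vertical below 0.2 rad and angle between the x axis of file and the x axis of rig, either way round below 0.3 rad and z of file_grip in the frame of rig above 0.08 m and y of file_grip in the frame of rig between -0.025 and 0.025 m), for 0.05 s.
2. first stroke finished: the file still pressed and dragging the slide forward at the end, with the grip at least 22 mm past the edge (contact force between file and rig above 4 N and value of joint rig_slide above 0.001 m and x of file_grip in the frame of rig above 0.022 m and angle between file's own z axis and vertical below 0.2 rad and angle between the x axis of file and the x axis of rig, either way round below 0.3 rad and z of file_grip in the frame of rig above 0.08 m and y of file_grip in the frame of rig between -0.025 and 0.025 m), for 0.05 s.
3. file carried back over the edge, lifted off it (contact force between file and rig below 0.05 N and x of file_grip in the frame of rig between -0.015 and 0.012 m), for 0.02 s.
4. second stroke begun: file level and in line, its front half pressed on the plate's edge with at least 4 N (grip at least 20 mm short of the edge) (all of step 1), for 0.05 s.
5. second stroke finished: the file still pressed and dragging the slide forward at the end, with the grip at least 22 mm past the edge (all of step 2), for 0.05 s.
6. file carried back over the edge, lifted off it (all of step 3), for 0.02 s.
7. third stroke begun: file level and in line, its front half pressed on the plate's edge with at least 4 N (grip at least 20 mm short of the edge) (all of step 4), for 0.05 s.
8. third stroke finished: the file still pressed and dragging the slide forward at the end, with the grip at least 22 mm past the edge (all of step 5), for 0.05 s.
At the end, for the whole second after the job is handed in: After three pressed forward strokes the file lies flat on the floor of its tray (grip within 12 mm of the tray's centre, tilt under 0.06 rad, in line within 0.1 rad), at rest, and the rig's slide is back at zero (horizontal distance between file_grip and file_rest below 0.012 m and z of file_grip in the frame of file_rest between 0 and 0.038 m and angle between file's own z axis and vertical below 0.06 rad and angle between the x axis of file and the x axis of file_rest, either way round below 0.1 rad and linear speed of file below 0.02 m/s and angular speed of file below 0.1 rad/s and value of joint rig_slide between -0.0008 and 0.0008 m); the robot touches nothing.
It fails at once if the file is pressed on the rig with 16 N or more (contact force between file and rig above 16 N).
It fails at once if the file is dragged back on the plate (slide pulled back more than 1.3 mm, about 2 N) (value of joint rig_slide below -0.0013 m).
It fails at once if a bystander is moved more than 15 mm (distance of any of ball_box, mount_a7, mount_a4, feeler_gauge, marker_black, loupe from where it was at the start of the episode above 0.015 m).
It also fails if it takes over 72 s, if anything falls off the work surface, if the arm or the gripper's body presses on something with over 40 N, if the wrist force passes 120 N, or if a joint passes its speed limit or range.

## Working session

There is one attempt and no reset: what is moved stays moved. The work goes in short steps, Python scripts to look and compute and a tool call to move; the robot and the scene stay as the last step left them, time stands still between calls to the robot, and variables do not carry over. Pictures are saved under pics/ and viewed, about 8 in all and at most 12, crops included, and the job is handed in when it is done.

Besides the shell and the picture viewer there is one more tool, called after ">>>" by a JSON object that holds its "fn" and its "kwargs". jog_arm: Moves the arm, as the interface text tells. Its arguments: {"type":"object","properties":{"deltas":{"type":"array"},"grip_force":{"type":"number"}},"required":["deltas"]}

```bash
mkdir -p pics; cat > h.py <<'E'
import numpy as np, cv2
from scipy.spatial.transform import Rotation as R
from station import ctrl, vision
def pts(name, d, cal=None):
    c=cal or vision.calibration(name)
    v,u=np.mgrid[0:480,0:640]
    P=np.stack([(u-c['cx'])/c['fx']*d,(v-c['cy'])/c['fy']*d,d],-1)
    M=R.from_rotvec(np.ravel(c['rvec'])).as_matrix(); t=np.ravel(c['tvec'])
    return (P-t)@M
E
python3 - <<'E'
from h import *
o=ctrl.get_obs();print({k:np.round(v,4) for k,v in o.items()},ctrl.tcp_to_tips)
for n in('top','side'):
    im,d=vision.get_image(n); np.savez(f'{n}0.npz',im=im,d=d)
    cv2.imwrite(f'pics/{n}0.png',im[...,::-1]); 
    P=pts(n,d); print(n,{k:np.round(v,3) for k,v in vision.calibration(n).items()},P[240,320],P[400,320])
E
```

```text
{'t': np.float64(0.0), 'q': array([ 0.992 ,  0.0533,  1.6143, -0.    ,  1.476 , -0.119 ]), 'dq': array([ 0.0002, -0.0006,  0.    , -0.0006,  0.0001,  0.0012]), 'effort': array([-8.00000e-04, -3.93690e+01, -3.70173e+01, -3.00000e-04,
        7.00000e-03, -0.00000e+00]), 'tool_pos': array([0.277 , 0.5596, 0.2521]), 'tool_rot': array([-0.7158, -3.0582,  0.0031]), 'contact_force': array([ 0.6997, -0.373 , -0.1707]), 'wrist_torque': array([ 0.0068, -0.0081, -0.0438]), 'opening': np.float64(0.0857)} 0.022
top {'fx': np.float64(434.41), 'fy': np.float64(434.41), 'cx': np.float64(315.131), 'cy': np.float64(230.84), 'rvec': array([ 2.162, -2.183,  0.16 ]), 'tvec': array([0.084, 0.55 , 0.897])} [0.53213587 0.06844542 0.02206382] [ 0.11205886  0.0608309  -0.32099444]
side {'fx': np.float64(451.69), 'fy': np.float64(451.69), 'cx': np.float64(317.839), 'cy': np.float64(242.914), 'rvec': array([ 2.054,  0.833, -0.446]), 'tvec': array([-0.424, -0.103,  1.213])} [0.42851928 0.17633933 0.00066639] [ 0.7361821  -0.14035     0.00181856]
```

View pics/top0.png

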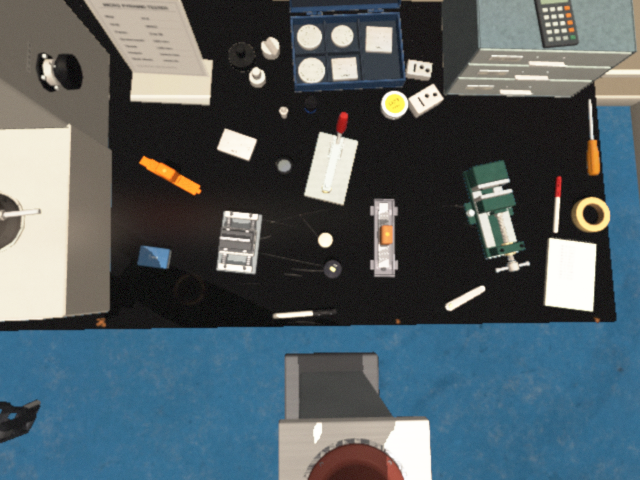

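View pics/side0.png

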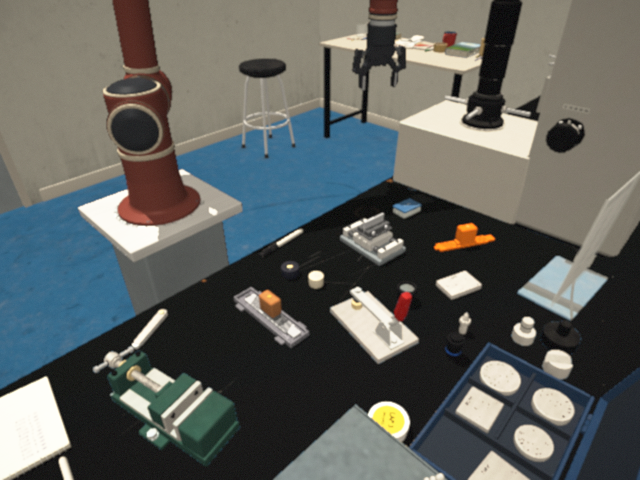

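Top view: the file with its wooden grip is in the tray at about (384,237). The rig is at (240,242), and the orange look-alike at (170,175) is to be left alone. Next I measure the tray, grip and rig.

```bash
python3 - <<'E'
from h import *
z=np.load('top0.npz');im=z['im'];d=z['d'];P=pts('top',d)
a=im[190:285,360:410];b=im[200:285,205:275]
A=cv2.resize(a,None,fx=6,fy=6,interpolation=cv2.INTER_CUBIC);B=cv2.resize(b,None,fx=6,fy=6,interpolation=cv2.INTER_CUBIC)
C=np.zeros((600,800,3),np.uint8);C[:A.shape[0],:A.shape[1]]=A;C[:B.shape[0],320:320+B.shape[1]]=B
cv2.imwrite('pics/crop.png',C[...,::-1])
def rect(m,h,lab):
    # cast rays of mask pixels on plane z=h
    c=vision.calibration('top');M=R.from_rotvec(np.ravel(c['rvec'])).as_matrix();t=np.ravel(c['tvec'])
    k=cv2.findContours(m.astype(np.uint8),cv2.RETR_EXTERNAL,cv2.CHAIN_APPROX_NONE)[0];k=max(k,key=cv2.contourArea)[:,0].astype(float)
    r=np.stack([(k[:,0]-c['cx'])/c['fx'],(k[:,1]-c['cy'])/c['fy'],np.ones(len(k))],1)@M;o=-M.T@t
    q=o+r*((h-o[2])/r[:,2])[:,None]
    print(lab,cv2.minAreaRect(q[:,:2].astype(np.float32)*1000))
hsv=cv2.cvtColor(im,cv2.COLOR_RGB2HSV)
Z=np.zeros((480,640),bool)
T=Z.copy();T[190:285,360:410]=1
G=Z.copy();G[200:285,205:275]=1
rect(T&(hsv[...,2]>60),0.008,'tray')
rect(G&(hsv[...,2]>60),0.02,'rig')
g=T&(hsv[...,1]>120)&(hsv[...,2]>60)
rect(g,0.052,'grip')
rect(T&(P[...,2]>.04),0.05,'gripdepth');print('grip z',np.median(P[g][:,2]),np.percentile(P[g],[5,50,95],axis=0))
for n,m in(('tray',T),('rig',G)):
    for lo,hi in((.006,.02),(.02,.045),(.045,.07),(.07,.1)):
        q=P[m&(P[...,2]>lo)&(P[...,2]<hi)]
        if len(q)>5: print(n,lo,len(q),cv2.minAreaRect(q[:,:2].astype(np.float32)*1000),np.median(q,0))
print('grip top z max',P[T][:,2].max(),'table z',np.median(P[210:260,290:310,2]))
# side view depth check
z=np.load('side0.npz');Q=pts('side',z['d']);hs=cv2.cvtColor(z['im'],cv2.COLOR_RGB2HSV)
m=Z.copy();m[285:325,250:290]=1;m&=(hs[...,1]>110)&(hs[...,2]>80);print('side grip',np.percentile(Q[m],[5,50,95],axis=0))
m=Z.copy();m[210:265,335:410]=1;q=Q[m&(Q[...,2]>.055)];print('side rig top',len(q),np.percentile(q,[5,50,95],axis=0))
E
```

```text
tray ((539.0374755859375, -72.838623046875), (61.42364501953125, 174.94032287597656), 88.47696685791016)
rig ((530.4530029296875, 241.7562255859375), (90.35892486572266, 132.4539031982422), 83.68555450439453)
grip ((539.5546264648438, -68.10282897949219), (23.24275016784668, 40.3918571472168), 88.31769561767578)
gripdepth ((540.8789672851562, -70.63276672363281), (23.29705047607422, 38.520938873291016), 88.3017578125)
grip z 0.05114933178408372 [[ 0.52198222 -0.07957324  0.031484  ]
 [ 0.53871115 -0.06862517  0.05114933]
 [ 0.55752371 -0.05970657  0.05447746]]
tray 0.006 905 ((539.9445190429688, -70.82113647460938), (58.26984786987305, 171.54124450683594), 86.0431900024414) [ 0.53453636 -0.07049353  0.00977158]
tray 0.02 52 ((536.6486206054688, -62.7607421875), (41.66961669921875, 15.809222221374512), 25.772628784179688) [ 0.53590815 -0.06011708  0.0315761 ]
tray 0.045 208 ((540.8438720703125, -71.4871597290039), (38.229549407958984, 23.663232803344727), 0.050480544567108154) [ 0.54062784 -0.07109408  0.05150818]
rig 0.006 801 ((532.4776000976562, 250.3560791015625), (105.29452514648438, 130.22418212890625), 82.99065399169922) [0.50694228 0.23674965 0.01246998]
rig 0.02 716 ((531.605224609375, 242.95423889160156), (72.13927459716797, 124.25132751464844), 84.06624603271484) [0.50909281 0.24053163 0.03166851]
rig 0.045 739 ((531.57861328125, 243.07608032226562), (72.53519439697266, 49.87961196899414), 83.78872680664062) [0.52797147 0.24076108 0.0590315 ]
rig 0.07 81 ((531.5673217773438, 243.1938934326172), (59.260433197021484, 5.086374759674072), 83.60983276367188) [0.53196461 0.24400286 0.07702196]
grip top z max 0.9537109291693177 table z -0.0001825244612773036
side grip [[ 0.5230335  -0.08534718  0.01818752]
 [ 0.54874562 -0.07828773  0.04626552]
 [ 0.56014505 -0.06234094  0.05463541]]
side rig top 390 [[0.51598496 0.20773697 0.05663432]
 [0.53477216 0.23257575 0.06229119]
 [0.55356871 0.26726881 0.07945309]]
```

View pics/crop.png

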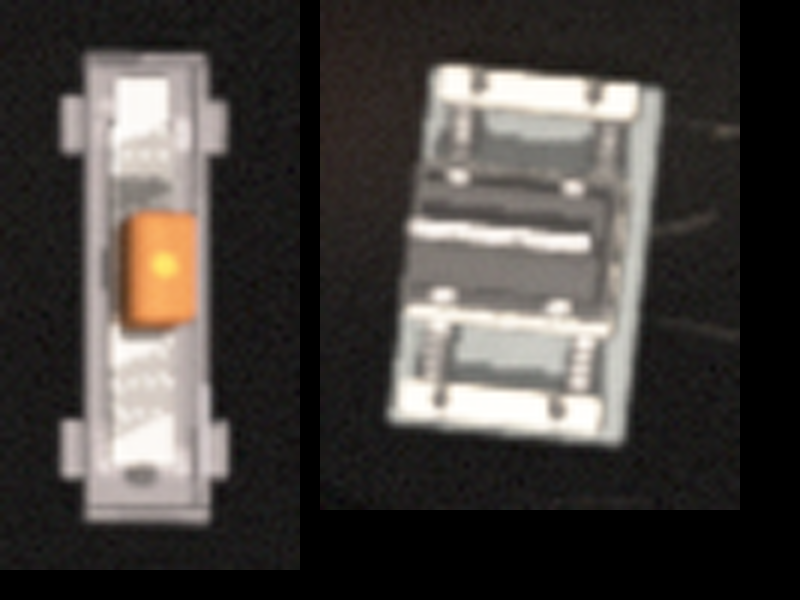

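Measured: the file lies at yaw −1.6°, grip at (0.540,−0.070), toe toward +x (the narrower end at the top of the crop). The plate is centred at (0.532,0.243), its edge at z≈0.077, with rig yaw −6.3°. I'll turn the tool first, then travel.

>>> {"fn": "jog_arm", "kwargs": {"deltas": [[0, 0, -0.108, 0, 0, 0, 1], [0, 0, -0.108, 0, 0, 0, 1], [0, 0, -0.108, 0, 0, 0, 1], [0, 0, -0.108, 0, 0, 0, 1], [0, 0, 0, -1.3, -3.15, 0.2, 1], [0, 0, 0, -1.3, -3.15, 0.2, 1], [0, 0, 0, -1.3, -3.15, 0.2, 1], [0, 0, 0, -1.3, -3.15, 0.2, 1], [0, 0, 0, -1.3, -3.15, 0.2, 1], [0, 0, 0, -1.3, -3.15, 0.2, 1], [0, 0, 0, -1.3, -3.15, 0.2, 1], [0, 0, 0, -1.3, -3.15, 0.2, 1]]}}

```text
t: 1.1
tool_pos: [0.3743, 0.3036, 0.2367]
tool_rot: [-0.043, -3.141, 0.001]
contact_force: [0.4, 0.6, -0.4]
opening: 0.0853
```

>>> {"fn": "jog_arm", "kwargs": {"deltas": [[0, 0, 0, -1.3, -3.15, 0.2, 1], [0, 0, 0, -1.3, -3.15, 0.2, 1], [0, 0, 0, -1.3, -3.15, 0.2, 1], [0, 0, 0, -1.3, -3.15, 0.2, 1], [0, 0, 0, -1.3, -3.15, 0.2, 1], [0, 0, 0, -1.3, -3.15, 0.2, 1], [0, 0, 0, -1.3, -3.15, 0.2, 1], [0, 0, 0, -1.3, -3.15, 0.2, 1], [0, 0, 0, -1.3, -3.15, 0.2, 1], [0, 0, 0, -1.3, -3.15, 0.2, 1], [0, 0, 0, 0, 0, 0, 1], [0, 0, 0, 0, 0, 0, 1]]}}

```text
t: 2.1
tool_pos: [0.4953, -0.0145, 0.2166]
tool_rot: [-0.049, -3.14, -0.001]
contact_force: [0.1, -0.3, 0.5]
opening: 0.0853
```

```bash
cat >> h.py <<'E'
def to(x,y,z,yawdeg):
    """turn & shift (tool axes after the turn, cm) to a tool-down pose; file yaw = yawdeg"""
    o=ctrl.get_obs();Rc=R.from_rotvec(o['tool_rot']);Rt=R.from_euler('z',180+yawdeg,degrees=True)*R.from_euler('x',180,degrees=True)
    print('t',round(float(o['t']),2),'pos',np.round(o['tool_pos'],4),'F',np.round(o['contact_force'],2),'M',np.round(o['wrist_torque'],2),'open',round(float(o['opening']),4))
    print(' turn',np.round((Rc.inv()*Rt).as_rotvec(),4),'shift cm',np.round(Rt.inv().apply(np.array([x,y,z])-o['tool_pos'])*100,2))
E
python3 - <<'E'
from h import *
to(.540,-.070,.15,-1.6)
o=ctrl.get_obs();im,d=vision.get_image('wrist');c=vision.calibration('wrist');H=np.array(c['hand_eye']);
cv2.imwrite('pics/w1.png',im[...,::-1]);Rc=R.from_rotvec(o['tool_rot']).as_matrix()
v,u=np.mgrid[0:480,0:640];P=np.stack([(u-c['cx'])/c['fx']*d,(v-c['cy'])/c['fy']*d,d],-1)
W=(P@H[:3,:3].T+H[:3,3])@Rc.T+o['tool_pos']
hsv=cv2.cvtColor(im,cv2.COLOR_RGB2HSV)
near=(abs(W[...,0]-.54)<.03)&(abs(W[...,1]+.07)<.03)
m=near&(W[...,2]>.046)&(W[...,2]<.06)&(d>0);q=W[m];print('top',len(q),np.median(q,0),cv2.minAreaRect(q[:,:2].astype(np.float32)*1000))
near=(abs(W[...,0]-.54)<.11)&(abs(W[...,1]+.07)<.05)&(d>0)
for lo,hi in((.003,.0065),(.0075,.0125)):
    q=W[near&(W[...,2]>lo)&(W[...,2]<hi)];print(lo,len(q),cv2.minAreaRect(q[:,:2].astype(np.float32)*1000) if len(q) else '')
E
```

```text
t 2.1 pos [ 0.4953 -0.0145  0.2166] F [ 0.06 -0.25  0.45] M [-0.01 -0.01 -0.05] open 0.0853
 turn [ 0.0005 -0.0016 -0.0031] shift cm [-4.62 -5.43  6.66]
top 1051 [ 0.538787   -0.07334626  0.05192798] ((540.0736694335938, -74.08541870117188), (24.65118408203125, 39.025367736816406), 87.54395294189453)
0.003 2209 ((540.0023193359375, -76.13052368164062), (59.59815216064453, 164.61854553222656), 88.31832885742188)
0.0075 3481 ((539.0341186523438, -75.949462890625), (44.393646240234375, 171.92250061035156), 88.28182983398438)
```

View pics/w1.png

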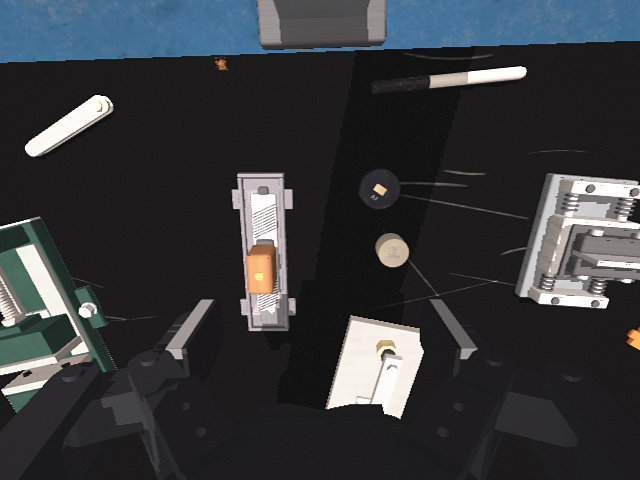

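The wrist view confirms the file in its tray, with the grip at about (262,268) px. Depth puts the grip at (0.540,−0.073), within 3 mm of the top view. I'll go above it, then down.

>>> {"fn": "jog_arm", "kwargs": {"deltas": [[0, 0, -0.003, -1.55, -1.88, 2.2, 1], [0, 0, 0, -1.55, -1.88, 2.2, 1], [0, 0, 0, -1.55, -1.88, 2.2, 1], [0, 0, 0, 0, 0, 2.0, 1], [0, 0, 0, 0, 0, 2.0, 1], [0, 0, 0, 0, 0, 1.5, 1], [0, 0, 0, 0, 0, 1.5, 1], [0, 0, 0, 0, 0, 0, 1], [0, 0, 0, 0, 0, 0, 1], [0, 0, 0, 0, 0, 0, 1]]}}

```text
t: 2.98
tool_pos: [0.541, -0.07, 0.0824]
tool_rot: [0.037, 3.14, -0.0]
contact_force: [1.3, -0.3, 0.0]
opening: 0.0855
```

```bash
python3 - <<'E'
from h import *
to(.540,-.072,.040,-1.7)
o=ctrl.get_obs();im,d=vision.get_image('wrist');c=vision.calibration('wrist');H=np.array(c['hand_eye']);Rc=R.from_rotvec(o['tool_rot']).as_matrix()
v,u=np.mgrid[0:480,0:640];P=np.stack([(u-c['cx'])/c['fx']*d,(v-c['cy'])/c['fy']*d,d],-1)
W=(P@H[:3,:3].T+H[:3,3])@Rc.T+o['tool_pos']
near=(abs(W[...,0]-.54)<.03)&(abs(W[...,1]+.07)<.025)
m=near&(W[...,2]>.046)&(W[...,2]<.06)&(d>0);q=W[m];print('top',len(q),q[:,2].mean(),cv2.minAreaRect(q[:,:2].astype(np.float32)*1000))
E
```

```text
t 2.98 pos [ 0.541  -0.07    0.0824] F [ 1.32 -0.27  0.02] M [ 0.03 -0.   -0.05] open 0.0855
 turn [-0.0002  0.0013  0.0063] shift cm [ 0.1  -0.2   4.24]
top 3490 0.051816293300533015 ((540.6981201171875, -74.19794464111328), (24.018165588378906, 39.44926071166992), 88.05850219726562)
```

>>> {"fn": "jog_arm", "kwargs": {"deltas": [[0, 0, 0.006, 0.05, -0.3, 1.0, 1], [0, 0, 0, 0, 0, 1.0, 1], [0, 0, 0, 0, 0, 1.0, 1], [0, 0, 0, 0, 0, 1.1, 1], [0, 0, 0, 0, 0, 0, 1], [0, 0, 0, 0, 0, 0, 0.2], [0, 0, 0, 0, 0, 0, 0.2], [0, 0, 0, 0, 0, 0, 0.15], [0, 0, 0, 0, 0, 0, 0.1], [0, 0, 0, 0, 0, 0, 0.1], [0, 0, 0, 0, 0, 0, 0.1], [0, 0, 0, 0, 0, 0, 0.1]], "grip_force": 80}}

```text
t: 4.03
tool_pos: [0.5406, -0.0739, 0.0411]
tool_rot: [0.048, 3.14, -0.001]
contact_force: [-0.2, 1.2, 1.5]
opening: 0.0232
```

>>> {"fn": "jog_arm", "kwargs": {"deltas": [[0, 0, 0, 0, 0, -1.5, 0.1], [0, 0, 0, 0, 0, -2.5, 0.1], [0, 0, 0, 0, 0, -3.0, 0.1], [0, 0, 0, 0, 0, -3.0, 0.1], [0, 0, 0, 0, 0, -1.5, 0.1], [0, 0, 0.027, 0, 0, 0, 0.1], [0, 0, 0.027, 0, 0, 0, 0.1], [0, 0, 0.027, 0, 0, 0, 0.1], [0, 0, 0, 0.3, 1.0, 0, 0.1], [0, 0, 0, 0.8, 2.8, 0, 0.1], [0, 0, 0, 0.8, 2.8, 0, 0.1], [0, 0, 0, 0.8, 2.8, 0, 0.1]]}}

```text
t: 5.03
tool_pos: [0.5226, 0.0241, 0.1546]
tool_rot: [-0.176, -3.135, -0.001]
contact_force: [0.1, -0.0, -1.7]
opening: 0.0229
```

>>> {"fn": "jog_arm", "kwargs": {"deltas": [[0, 0, 0, 0.8, 2.8, 0, 0.1], [0, 0, 0, 0.8, 2.8, 0, 0.1], [0, 0, 0, 0.8, 2.8, 0, 0.1], [0, 0, 0, 0.8, 2.8, 0, 0.1], [0, 0, 0, 0.8, 2.8, 0, 0.1], [0, 0, 0, 0.8, 2.8, 0, 0.1], [0, 0, 0, 0.8, 2.8, 0, 0.1], [0, 0, 0, 0.6, 2.1, 0, 0.1], [0, 0, 0, 0, 0, 0, 0.1], [0, 0, 0, 0, 0, 0, 0.1], [0, 0, 0, 0, 0, 0, 0.1], [0, 0, 0, 0, 0, 0, 0.1]]}}

```text
t: 6.03
tool_pos: [0.486, 0.2446, 0.155]
tool_rot: [-0.176, -3.136, 0.001]
contact_force: [0.3, -1.3, -1.2]
opening: 0.0229
```

```bash
python3 - <<'E'
from h import *
to(.487,.2475,.130,-6.35)
im,d=vision.get_image('side');cv2.imwrite('pics/s2.png',cv2.resize(im[130:310,270:510],(800,600),interpolation=cv2.INTER_CUBIC)[...,::-1])
E
```

```text
t 6.03 pos [0.486  0.2446 0.155 ] F [ 0.32 -1.27 -1.19] M [ 0.02 -0.04 -0.03] open 0.0229
 turn [-0.0005 -0.0005 -0.0015] shift cm [-0.07  0.3   2.5 ]
```

View pics/s2.png

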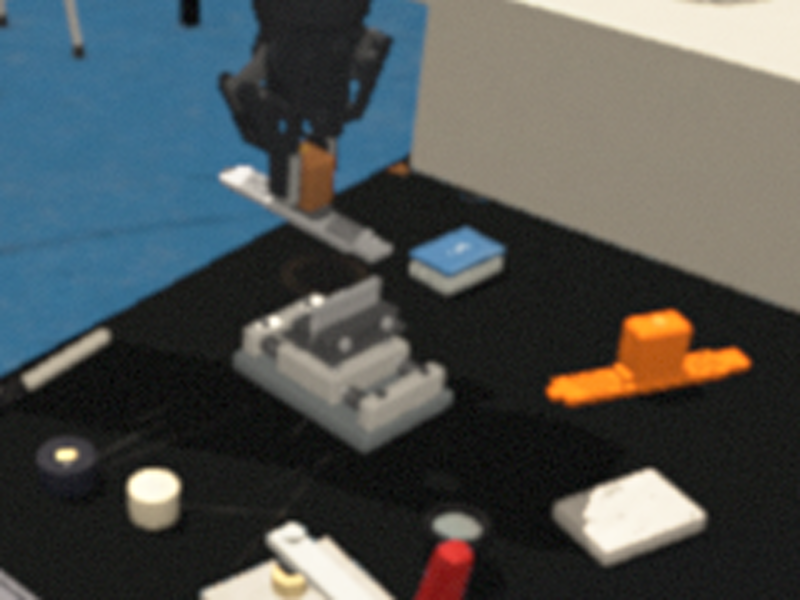

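The file is held level over the front side of the rig, toe toward +x at (390,250). I'll tighten the grip, move 1 cm forward and lower to just above the edge.

>>> {"fn": "jog_arm", "kwargs": {"deltas": [[0, 0, -0.001, -0.5, 0.05, 0, 0.1], [0, 0, 0, -0.5, 0.05, 0, 0.1], [0, 0, 0, 0, 0, 1.0, 0.1], [0, 0, 0, 0, 0, 1.0, 0.1], [0, 0, 0, 0, 0, 0.8, 0.1], [0, 0, 0, 0, 0, 0.6, 0.1], [0, 0, 0, 0, 0, 0, 0.1], [0, 0, 0, 0, 0, 0, 0.1], [0, 0, 0, 0, 0, 0, 0.1]], "grip_force": 110}}

```text
t: 6.83
tool_pos: [0.4963, 0.2452, 0.1214]
tool_rot: [0.174, 3.137, 0.0]
contact_force: [0.2, 0.1, -2.0]
opening: 0.0224
```

>>> {"fn": "jog_arm", "kwargs": {"deltas": [[0, 0, 0, 0, 0, 0.1, 0.1], [0, 0, 0, 0, 0, 0, 0.1], [0, 0, 0, 0, 0, 0, 0.1]]}}

```text
t: 7.08
tool_pos: [0.4965, 0.2452, 0.1207]
tool_rot: [0.174, 3.136, 0.0]
contact_force: [-0.5, 0.0, -1.5]
opening: 0.0224
```

```bash
python3 - <<'E'
from h import *
to(.496,.2465,.115,-6.35)
E
```

```text
t 7.08 pos [0.4965 0.2452 0.1207] F [-0.54  0.   -1.52] M [ 0.03 -0.    0.02] open 0.0224
 turn [0.0003 0.0007 0.0001] shift cm [0.06 0.12 0.57]
```

>>> {"fn": "jog_arm", "kwargs": {"deltas": [[0, 0, 0, 0, 0, 0.1, 0.1], [0, 0, 0, 0, 0, 0.1, 0.1], [0, 0, 0, 0, 0, 0.1, 0.1], [0, 0, 0, 0, 0, 0, 0.1], [0, 0, 0, 0, 0, 0, 0.1]]}}

```text
t: 7.5
tool_pos: [0.4961, 0.245, 0.1171]
tool_rot: [-0.174, -3.136, 0.0]
contact_force: [0.2, 0.1, -2.1]
opening: 0.0224
```

>>> {"fn": "jog_arm", "kwargs": {"deltas": [[0, 0, 0, 0, 0, 0.1, 0.1], [0, 0, 0, 0, 0, 0, 0.1], [0, 0, 0, 0, 0, 0, 0.1]]}}

```text
t: 7.75
tool_pos: [0.4962, 0.2451, 0.1162]
tool_rot: [-0.174, -3.137, 0.0]
contact_force: [0.2, -0.5, -1.6]
opening: 0.0227
```

>>> {"fn": "jog_arm", "kwargs": {"deltas": [[0, 0, 0, 0, 0, 0.1, 0.1], [0, 0, 0, 0, 0, 0, 0.1], [0, 0, 0, 0, 0, 0, 0.1]]}}

```text
t: 8.0
tool_pos: [0.4962, 0.2451, 0.1152]
tool_rot: [-0.174, -3.137, 0.0]
contact_force: [-0.3, -0.1, -2.5]
opening: 0.0222
```

>>> {"fn": "jog_arm", "kwargs": {"deltas": [[0, 0, 0, 0, 0, 0.1, 0.1], [0, 0, 0, 0, 0, 0, 0.1], [0, 0, 0, 0, 0, 0, 0.1]]}}

```text
t: 8.25
tool_pos: [0.4963, 0.2451, 0.1143]
tool_rot: [0.174, 3.137, -0.0]
contact_force: [0.3, 0.1, -1.9]
opening: 0.0227
```

>>> {"fn": "jog_arm", "kwargs": {"deltas": [[0, 0, 0, 0, 0, 0.07, 0.1], [0, 0, 0, 0, 0, 0, 0.1], [0, 0, 0, 0, 0, 0, 0.1]]}}

```text
t: 8.5
tool_pos: [0.4964, 0.2451, 0.1139]
tool_rot: [0.174, 3.136, 0.0]
contact_force: [-1.2, 0.0, -0.3]
opening: 0.0224
```

>>> {"fn": "jog_arm", "kwargs": {"deltas": [[0, 0, 0, 0, 0, 0.05, 0.1], [0, 0, 0, 0, 0, 0, 0.1], [0, 0, 0, 0, 0, 0, 0.1]]}}

```text
t: 8.75
tool_pos: [0.4966, 0.2451, 0.1136]
tool_rot: [0.174, 3.136, 0.0]
contact_force: [-1.0, -0.8, 1.7]
opening: 0.0224
```

Contact came at TCP z≈0.1142, so the plate edge is at about 0.077, as the depth image said. The no-load baseline is about −1.9 N. I'll build the pressure up to 8 N.

>>> {"fn": "jog_arm", "kwargs": {"deltas": [[0, 0, 0, 0, 0, 0.06, 0.1], [0, 0, 0, 0, 0, 0, 0.1], [0, 0, 0, 0, 0, 0, 0.1]]}}

```text
t: 9.0
tool_pos: [0.4967, 0.2451, 0.1131]
tool_rot: [0.174, 3.136, 0.0]
contact_force: [-1.8, -2.3, 4.5]
opening: 0.0221
```

>>> {"fn": "jog_arm", "kwargs": {"deltas": [[0, 0, 0, 0, 0, 0.03, 0.1], [0, 0, 0, 0, 0, 0, 0.1], [0, 0, 0, 0, 0, 0, 0.1]]}}

```text
t: 9.25
tool_pos: [0.4967, 0.2451, 0.1129]
tool_rot: [0.174, 3.136, 0.0]
contact_force: [-0.3, -2.1, 5.3]
opening: 0.0225
```

```bash
python3 - <<'E'
from h import *
to(.496,.2465,.115,-6.35)
E
```

```text
t 9.25 pos [0.4967 0.2451 0.1129] F [-0.28 -2.06  5.26] M [-0.32 -0.08 -0.08] open 0.0225
 turn [ 0.0002  0.0012 -0.    ] shift cm [ 0.09  0.13 -0.21]
```

>>> {"fn": "jog_arm", "kwargs": {"deltas": [[0, 0, 0, -0.3, 0, 0, 0.1], [0, 0, 0, -0.3, 0, 0, 0.1], [0, 0, 0, -0.3, 0, 0, 0.1]]}}

```text
t: 9.5
tool_pos: [0.5041, 0.2446, 0.1126]
tool_rot: [-0.174, -3.133, -0.001]
contact_force: [-7.2, 0.7, 8.9]
opening: 0.0226
```

>>> {"fn": "jog_arm", "kwargs": {"deltas": [[0, 0, 0, -0.3, 0, 0, 0.1], [0, 0, 0, -0.3, 0, 0, 0.1], [0, 0, 0, -0.3, 0, 0, 0.1]]}}

```text
t: 9.75
tool_pos: [0.5131, 0.2438, 0.1126]
tool_rot: [-0.173, -3.133, -0.002]
contact_force: [-6.6, 0.5, 8.1]
opening: 0.0223
```

Dragging raises the load to about 10 N normal and 7 N friction, so I'll ease off slightly and carry on.

>>> {"fn": "jog_arm", "kwargs": {"deltas": [[0, 0, 0, -0.3, 0, -0.04, 0.1], [0, 0, 0, -0.3, 0, -0.02, 0.1], [0, 0, 0, -0.3, 0, 0, 0.1]]}}

```text
t: 10.0
tool_pos: [0.5221, 0.2427, 0.1129]
tool_rot: [-0.173, -3.134, -0.002]
contact_force: [-5.3, 1.1, 5.7]
opening: 0.0226
```

>>> {"fn": "jog_arm", "kwargs": {"deltas": [[0, 0, 0, -0.3, 0, 0, 0.1], [0, 0, 0, -0.3, 0, 0, 0.1], [0, 0, 0, -0.3, 0, 0, 0.1], [0, 0, 0, -0.3, 0, 0, 0.1]]}}

```text
t: 10.33
tool_pos: [0.5338, 0.2414, 0.1128]
tool_rot: [-0.174, -3.133, -0.001]
contact_force: [-5.9, 1.3, 6.8]
opening: 0.0226
```

>>> {"fn": "jog_arm", "kwargs": {"deltas": [[0, 0, 0, -0.3, 0, 0, 0.1], [0, 0, 0, -0.3, 0, 0, 0.1], [0, 0, 0, -0.3, 0, 0, 0.1], [0, 0, 0, -0.3, 0, 0, 0.1]]}}

```text
t: 10.67
tool_pos: [0.5456, 0.2401, 0.1128]
tool_rot: [-0.173, -3.133, -0.001]
contact_force: [-5.2, 0.4, 5.3]
opening: 0.0228
```

>>> {"fn": "jog_arm", "kwargs": {"deltas": [[0, 0, 0, -0.3, 0, 0, 0.1], [0, 0, 0, -0.3, 0, 0, 0.1], [0, 0, 0, -0.3, 0, 0, 0.1], [0, 0, 0, -0.3, 0, 0, 0.1]]}}

```text
t: 11.0
tool_pos: [0.5575, 0.2387, 0.1126]
tool_rot: [-0.174, -3.132, -0.001]
contact_force: [-5.6, 0.1, 6.4]
opening: 0.023
```

>>> {"fn": "jog_arm", "kwargs": {"deltas": [[0, 0, 0, -0.3, 0, 0, 0.1], [0, 0, 0, -0.3, 0, 0, 0.1], [0, 0, 0, -0.3, 0, 0, 0.1], [0, 0, 0, -0.2, 0, 0, 0.1]]}}

```text
t: 11.33
tool_pos: [0.5685, 0.2375, 0.1126]
tool_rot: [-0.174, -3.132, -0.001]
contact_force: [-4.3, -0.1, 5.5]
opening: 0.0227
```

```bash
python3 - <<'E'
from h import *
to(.496,.2465,.115,-6.35)
E
```

```text
t 11.33 pos [0.5685 0.2375 0.1126] F [-4.3  -0.13  5.5 ] M [ 0.14  1.16 -0.01] open 0.0227
 turn [ 0.0005 -0.0045 -0.    ] shift cm [ 7.3   0.1  -0.24]
```

The first stroke ended at rig x≈+37 mm with about 7.4 N normal. Now I'll lift, carry the file back and lower it slowly.

>>> {"fn": "jog_arm", "kwargs": {"deltas": [[0, 0, 0, 0, 0, -0.5, 0.1], [0, 0, 0, 0, 0, -1.0, 0.1], [0, 0, 0, 0, 0, -1.0, 0.1], [0, 0, 0, 0, 0, 0, 0.1], [0, 0, 0, 1.0, 0, 0, 0.1], [0, 0, 0, 1.4, 0, 0, 0.1], [0, 0, 0, 1.4, 0, 0, 0.1], [0, 0, 0, 1.4, 0, 0, 0.1], [0, 0, 0, 1.4, 0.1, 0, 0.1], [0, 0, 0, 0.8, 0, 0, 0.1], [0, 0, 0, 0, 0, 0, 0.1], [0, 0, 0, 0, 0, 0, 0.1]]}}

```text
t: 12.33
tool_pos: [0.496, 0.2461, 0.1377]
tool_rot: [0.173, 3.136, -0.0]
contact_force: [-0.0, 0.3, -1.7]
opening: 0.0231
```

>>> {"fn": "jog_arm", "kwargs": {"deltas": [[0, 0, 0, 0, 0, 0.7, 0.1], [0, 0, 0, 0, 0, 0.7, 0.1], [0, 0, 0, 0, 0, 0.4, 0.1], [0, 0, 0, 0, 0, 0.2, 0.1], [0, 0, 0, 0, 0, 0.2, 0.1], [0, 0, 0, 0, 0, 0.1, 0.1], [0, 0, 0, 0, 0, 0, 0.1], [0, 0, 0, 0, 0, 0, 0.1]]}}

```text
t: 13.0
tool_pos: [0.4965, 0.2461, 0.1149]
tool_rot: [0.174, 3.137, 0.0]
contact_force: [1.2, 0.7, -1.3]
opening: 0.0224
```

>>> {"fn": "jog_arm", "kwargs": {"deltas": [[0, 0, 0, 0, 0, 0.08, 0.1], [0, 0, 0, 0, 0, 0, 0.1], [0, 0, 0, 0, 0, 0, 0.1]]}}

```text
t: 13.25
tool_pos: [0.4965, 0.2462, 0.1142]
tool_rot: [0.174, 3.136, 0.0]
contact_force: [0.4, -0.3, -1.7]
opening: 0.0225
```

>>> {"fn": "jog_arm", "kwargs": {"deltas": [[0, 0, 0, 0, 0, 0.07, 0.1], [0, 0, 0, 0, 0, 0.07, 0.1], [0, 0, 0, 0, 0, 0, 0.1], [0, 0, 0, 0, 0, 0, 0.1]]}}

```text
t: 13.58
tool_pos: [0.4969, 0.2462, 0.1134]
tool_rot: [0.174, 3.135, 0.0]
contact_force: [-0.5, -1.4, 2.3]
opening: 0.0229
```

>>> {"fn": "jog_arm", "kwargs": {"deltas": [[0, 0, 0, 0, 0, 0, 0.1]]}}

```text
t: 13.67
tool_pos: [0.4968, 0.2462, 0.1133]
tool_rot: [0.174, 3.136, 0.0]
contact_force: [-0.4, -0.7, 2.9]
opening: 0.0228
```

>>> {"fn": "jog_arm", "kwargs": {"deltas": [[0, 0, 0, 0, 0, 0.04, 0.1], [0, 0, 0, 0, 0, 0, 0.1], [0, 0, 0, 0, 0, 0, 0.1]]}}

```text
t: 13.92
tool_pos: [0.4969, 0.2462, 0.1129]
tool_rot: [0.174, 3.135, 0.0]
contact_force: [-0.4, 0.1, 5.1]
opening: 0.0224
```

>>> {"fn": "jog_arm", "kwargs": {"deltas": [[0, 0, 0, -0.2, 0, 0, 0.1], [0, 0, 0, -0.3, 0, 0, 0.1], [0, 0, 0, -0.3, 0, -0.02, 0.1], [0, 0, 0, -0.3, 0, 0, 0.1]]}}

```text
t: 14.25
tool_pos: [0.5062, 0.2454, 0.1127]
tool_rot: [-0.174, -3.133, -0.001]
contact_force: [-6.4, 0.3, 7.7]
opening: 0.0226
```

>>> {"fn": "jog_arm", "kwargs": {"deltas": [[0, 0, 0, -0.3, 0, -0.01, 0.1], [0, 0, 0, -0.3, 0, -0.01, 0.1], [0, 0, 0, -0.3, 0, 0, 0.1], [0, 0, 0, -0.3, 0, 0, 0.1]]}}

```text
t: 14.58
tool_pos: [0.5181, 0.2441, 0.1128]
tool_rot: [-0.173, -3.133, -0.001]
contact_force: [-6.0, 1.0, 8.4]
opening: 0.0224
```

>>> {"fn": "jog_arm", "kwargs": {"deltas": [[0, 0, 0, -0.3, 0, -0.02, 0.1], [0, 0, 0, -0.3, 0, 0, 0.1], [0, 0, 0, -0.3, 0, 0, 0.1], [0, 0, 0, -0.3, 0, 0, 0.1], [0, 0, 0, -0.3, 0, 0, 0.1], [0, 0, 0, -0.3, 0, 0, 0.1]]}}

```text
t: 15.08
tool_pos: [0.5358, 0.2421, 0.1128]
tool_rot: [-0.174, -3.133, -0.001]
contact_force: [-5.6, 0.6, 6.6]
opening: 0.0225
```

>>> {"fn": "jog_arm", "kwargs": {"deltas": [[0, 0, 0, -0.3, 0, 0, 0.1], [0, 0, 0, -0.3, 0, 0, 0.1], [0, 0, 0, -0.3, 0, 0, 0.1], [0, 0, 0, -0.3, 0, 0, 0.1], [0, 0, 0, -0.3, 0, 0, 0.1], [0, 0, 0, -0.3, 0, 0, 0.1]]}}

```text
t: 15.58
tool_pos: [0.5535, 0.2401, 0.1127]
tool_rot: [-0.174, -3.132, -0.001]
contact_force: [-4.1, 1.7, 5.7]
opening: 0.0227
```

>>> {"fn": "jog_arm", "kwargs": {"deltas": [[0, 0, 0, -0.3, 0, 0, 0.1], [0, 0, 0, -0.3, 0, 0, 0.1], [0, 0, 0, -0.3, 0, 0, 0.1], [0, 0, 0, -0.3, 0, 0, 0.1], [0, 0, 0, -0.3, 0, 0, 0.1]]}}

```text
t: 16.0
tool_pos: [0.5684, 0.2385, 0.1125]
tool_rot: [-0.173, -3.132, -0.001]
contact_force: [-5.5, 1.5, 5.2]
opening: 0.0225
```

The second stroke matched the first. I'll return the same way and start the third.

>>> {"fn": "jog_arm", "kwargs": {"deltas": [[0, 0, 0, 0, 0, -0.5, 0.1], [0, 0, 0, 0, 0, -1.0, 0.1], [0, 0, 0, 0, 0, -1.0, 0.1], [0, 0, 0, 0, 0, 0, 0.1], [0, 0, 0, 1.0, 0, 0, 0.1], [0, 0, 0, 1.4, 0, 0, 0.1], [0, 0, 0, 1.4, 0, 0, 0.1], [0, 0, 0, 1.4, 0, 0, 0.1], [0, 0, 0, 1.4, 0, 0, 0.1], [0, 0, 0, 0.8, 0, 0, 0.1], [0, 0, 0, 0, 0, 0, 0.1], [0, 0, 0, 0, 0, 0, 0.1]]}}

```text
t: 17.0
tool_pos: [0.496, 0.2461, 0.1377]
tool_rot: [0.173, 3.136, -0.0]
contact_force: [0.1, -0.1, -1.8]
opening: 0.0224
```

>>> {"fn": "jog_arm", "kwargs": {"deltas": [[0, 0, 0, 0, 0, 0.7, 0.1], [0, 0, 0, 0, 0, 0.7, 0.1], [0, 0, 0, 0, 0, 0.4, 0.1], [0, 0, 0, 0, 0, 0.2, 0.1], [0, 0, 0, 0, 0, 0.2, 0.1], [0, 0, 0, 0, 0, 0.1, 0.1], [0, 0, 0, 0, 0, 0.08, 0.1], [0, 0, 0, 0, 0, 0.07, 0.1], [0, 0, 0, 0, 0, 0, 0.1], [0, 0, 0, 0, 0, 0, 0.1]]}}

```text
t: 17.83
tool_pos: [0.4967, 0.2461, 0.1138]
tool_rot: [0.174, 3.136, 0.0]
contact_force: [-0.2, -0.0, 0.5]
opening: 0.0228
```

>>> {"fn": "jog_arm", "kwargs": {"deltas": [[0, 0, 0, 0, 0, 0.06, 0.1], [0, 0, 0, 0, 0, 0, 0.1], [0, 0, 0, 0, 0, 0, 0.1]]}}

```text
t: 18.08
tool_pos: [0.4968, 0.2461, 0.1134]
tool_rot: [0.174, 3.136, 0.0]
contact_force: [-1.2, -2.2, 1.9]
opening: 0.0223
```

>>> {"fn": "jog_arm", "kwargs": {"deltas": [[0, 0, 0, 0, 0, 0.05, 0.1], [0, 0, 0, 0, 0, 0, 0.1], [0, 0, 0, 0, 0, 0, 0.1]]}}

```text
t: 18.33
tool_pos: [0.4969, 0.2461, 0.1129]
tool_rot: [0.174, 3.136, 0.0]
contact_force: [-0.2, -1.8, 5.4]
opening: 0.0227
```

>>> {"fn": "jog_arm", "kwargs": {"deltas": [[0, 0, 0, -0.2, 0, 0, 0.1], [0, 0, 0, -0.3, 0, 0, 0.1], [0, 0, 0, -0.3, 0, -0.02, 0.1], [0, 0, 0, -0.3, 0, -0.02, 0.1]]}}

```text
t: 18.67
tool_pos: [0.5065, 0.2456, 0.1129]
tool_rot: [-0.174, -3.134, -0.002]
contact_force: [-5.4, 0.8, 5.4]
opening: 0.0224
```

>>> {"fn": "jog_arm", "kwargs": {"deltas": [[0, 0, 0, -0.3, 0, -0.01, 0.1], [0, 0, 0, -0.3, 0, -0.01, 0.1], [0, 0, 0, -0.3, 0, 0, 0.1], [0, 0, 0, -0.3, 0, 0, 0.1], [0, 0, 0, -0.3, 0, 0, 0.1], [0, 0, 0, -0.3, 0, 0, 0.1], [0, 0, 0, -0.3, 0, 0, 0.1], [0, 0, 0, -0.3, 0, 0, 0.1], [0, 0, 0, -0.3, 0, 0, 0.1], [0, 0, 0, -0.3, 0, 0, 0.1]]}}

```text
t: 19.5
tool_pos: [0.5361, 0.2424, 0.1129]
tool_rot: [-0.173, -3.134, -0.002]
contact_force: [-4.3, 0.5, 6.0]
opening: 0.0223
```

>>> {"fn": "jog_arm", "kwargs": {"deltas": [[0, 0, 0, -0.3, 0, 0, 0.1], [0, 0, 0, -0.3, 0, 0, 0.1], [0, 0, 0, -0.3, 0, 0, 0.1], [0, 0, 0, -0.3, 0, 0, 0.1], [0, 0, 0, -0.3, 0, 0, 0.1], [0, 0, 0, -0.3, 0, 0, 0.1]]}}

```text
t: 20.0
tool_pos: [0.5539, 0.2404, 0.1128]
tool_rot: [-0.173, -3.133, -0.002]
contact_force: [-4.8, 0.3, 4.8]
opening: 0.0228
```

>>> {"fn": "jog_arm", "kwargs": {"deltas": [[0, 0, 0, -0.3, 0, 0, 0.1], [0, 0, 0, -0.3, 0, 0, 0.1], [0, 0, 0, -0.3, 0, 0, 0.1], [0, 0, 0, -0.3, 0, 0, 0.1], [0, 0, 0, -0.3, 0, 0, 0.1]]}}

```text
t: 20.42
tool_pos: [0.5687, 0.2387, 0.1127]
tool_rot: [-0.174, -3.133, -0.002]
contact_force: [-4.8, -0.0, 4.5]
opening: 0.0227
```

Three strokes are done. Now I'll lift and carry the file back over the tray.

>>> {"fn": "jog_arm", "kwargs": {"deltas": [[0, 0, 0, 0, 0, -0.5, 0.1], [0, 0, 0, 0, 0, -1.2, 0.1], [0, 0, 0, 0, 0, -1.5, 0.1], [0, 0, 0, 0, 0, -1.0, 0.1], [0, 0, -0.027, 0, 0, 0, 0.1], [0, 0, -0.027, 0, 0, 0, 0.1], [0, 0, -0.027, 0, 0, 0, 0.1], [0, 0, 0, 0.1, -1.0, 0, 0.1], [0, 0, 0, 0.15, -2.8, 0, 0.1], [0, 0, 0, 0.15, -2.8, 0, 0.1], [0, 0, 0, 0.15, -2.8, 0, 0.1], [0, 0, 0, 0.15, -2.8, 0, 0.1]]}}

```text
t: 21.42
tool_pos: [0.5588, 0.1146, 0.155]
tool_rot: [0.047, 3.141, -0.0]
contact_force: [0.5, -0.3, -2.2]
opening: 0.0227
```

>>> {"fn": "jog_arm", "kwargs": {"deltas": [[0, 0, 0, 0.15, -2.8, 0, 0.1], [0, 0, 0, 0.2, -2.8, 0, 0.1], [0, 0, 0, 0.2, -2.8, 0, 0.1], [0, 0, 0, 0.2, -2.8, 0, 0.1], [0, 0, 0, 0.2, -2.8, 0, 0.1], [0, 0, 0, 0.2, -2.8, 0, 0.1], [0, 0, 0, 0, -2.3, 0, 0.1], [0, 0, 0, 0, 0, 0, 0.1], [0, 0, 0, 0, 0, 0, 0.1], [0, 0, 0, 0, 0, 0, 0.1]]}}

```text
t: 22.25
tool_pos: [0.5418, -0.0744, 0.1549]
tool_rot: [0.048, 3.141, 0.001]
contact_force: [0.6, 0.2, -1.6]
opening: 0.0226
```

```bash
python3 - <<'E'
from h import *
to(.5405,-.074,.0412,-1.75)
E
```

```text
t 22.25 pos [ 0.5418 -0.0744  0.1549] F [ 0.64  0.17 -1.63] M [ 0.   -0.02 -0.01] open 0.0226
 turn [ 0.0004  0.0001 -0.0001] shift cm [ 0.14  0.03 11.37]
```

>>> {"fn": "jog_arm", "kwargs": {"deltas": [[0, 0, 0, 0.07, 0, 1.5, 0.1], [0, 0, 0, 0.07, 0, 2.5, 0.1], [0, 0, 0, 0, 0, 2.5, 0.1], [0, 0, 0, 0, 0, 2.0, 0.1], [0, 0, 0, 0, 0, 1.2, 0.1], [0, 0, 0, 0, 0, 0.8, 0.1], [0, 0, 0, 0, 0, 0.4, 0.1], [0, 0, 0, 0, 0, 0.2, 0.1], [0, 0, 0, 0, 0, 0, 0.1], [0, 0, 0, 0, 0, 0, 0.1]]}}

```text
t: 23.08
tool_pos: [0.5417, -0.0746, 0.045]
tool_rot: [0.047, 3.139, -0.001]
contact_force: [0.6, -0.8, -1.7]
opening: 0.0227
```

>>> {"fn": "jog_arm", "kwargs": {"deltas": [[0, 0, 0, 0, 0, 0.1, 0.1], [0, 0, 0, 0, 0, 0.1, 0.1], [0, 0, 0, 0, 0, 0, 0.1], [0, 0, 0, 0, 0, 0, 0.1]]}}

```text
t: 23.42
tool_pos: [0.5408, -0.0745, 0.042]
tool_rot: [0.047, 3.141, -0.0]
contact_force: [-0.7, -0.6, -1.7]
opening: 0.0226
```

>>> {"fn": "jog_arm", "kwargs": {"deltas": [[0, 0, 0, 0, 0, 0.07, 0.1], [0, 0, 0, 0, 0, 0, 0.1], [0, 0, 0, 0, 0, 0, 0.1]]}}

```text
t: 23.67
tool_pos: [0.5408, -0.0744, 0.0412]
tool_rot: [0.047, 3.141, -0.0]
contact_force: [0.7, -0.4, -1.3]
opening: 0.0226
```

>>> {"fn": "jog_arm", "kwargs": {"deltas": [[0, 0, 0, 0, 0, 0.03, 0.1], [0, 0, 0, 0, 0, 0, 0.1], [0, 0, 0, 0, 0, 0, 0.1]]}}

```text
t: 23.92
tool_pos: [0.5409, -0.0744, 0.0412]
tool_rot: [0.047, 3.141, -0.0]
contact_force: [-1.9, 0.2, 2.8]
opening: 0.0224
```

The file is seated at the same height as it was picked up. I'll release and rise.

>>> {"fn": "jog_arm", "kwargs": {"deltas": [[0, 0, 0, 0, 0, 0, 0.4], [0, 0, 0, 0, 0, 0, 0.7], [0, 0, 0, 0, 0, 0, 1], [0, 0, 0, 0, 0, 0, 1], [0, 0, 0, 0, 0, 0, 1], [0, 0, 0, 0, 0, 0, 1], [0, 0, 0, 0, 0, -1.0, 1], [0, 0, 0, 0, 0, -2.5, 1], [0, 0, 0, 0, 0, -3.5, 1], [0, 0, 0, 0, 0, -3.5, 1], [0, 0, 0, 1.5, 1.5, -3.0, 1], [0, 0, 0, 1.5, 1.5, -3.0, 1]]}}

```text
t: 24.92
tool_pos: [0.5117, -0.0437, 0.2087]
tool_rot: [0.049, 3.139, -0.001]
contact_force: [0.4, 0.5, 0.4]
opening: 0.0853
```

>>> {"fn": "jog_arm", "kwargs": {"deltas": [[0, 0, 0, 1.0, 2.0, 0, 1], [0, 0, 0, 0, 0, 0, 1], [0, 0, 0, 0, 0, 0, 1], [0, 0, 0, 0, 0, 0, 1]]}}

```text
t: 25.25
tool_pos: [0.502, -0.0234, 0.2055]
tool_rot: [-0.046, -3.141, 0.0]
contact_force: [0.4, -0.3, -1.2]
opening: 0.0852
```

```bash
python3 - <<'E'
from h import *
to(.5405,-.074,.0412,-1.75)
o=ctrl.get_obs();im,d=vision.get_image('wrist');c=vision.calibration('wrist');H=np.array(c['hand_eye']);Rc=R.from_rotvec(o['tool_rot']).as_matrix()
cv2.imwrite('pics/w9.png',im[...,::-1])
v,u=np.mgrid[0:480,0:640];P=np.stack([(u-c['cx'])/c['fx']*d,(v-c['cy'])/c['fy']*d,d],-1)
W=(P@H[:3,:3].T+H[:3,3])@Rc.T+o['tool_pos']
near=(abs(W[...,0]-.54)<.03)&(abs(W[...,1]+.07)<.025)
q=W[near&(W[...,2]>.046)&(W[...,2]<.06)&(d>0)]
A=np.c_[q[:,:2]-q[:,:2].mean(0),np.ones(len(q))];print('top plane',np.linalg.lstsq(A,q[:,2],rcond=None)[0],cv2.minAreaRect(q[:,:2].astype(np.float32)*1000))
near=(abs(W[...,0]-.54)<.11)&(abs(W[...,1]+.07)<.05)&(d>0)
q=W[near&(W[...,2]>.003)&(W[...,2]<.0125)];print('tray',cv2.minAreaRect(q[:,:2].astype(np.float32)*1000))
b,d=vision.get_image('top');a=np.load('top0.npz')['im'];D=np.abs(a.astype(int)-b).sum(2)>120
for k in cv2.findContours(D.astype(np.uint8),0,2)[0]:
    if cv2.contourArea(k)>12: print('changed',cv2.boundingRect(k))
E
```

```text
t 25.25 pos [ 0.502  -0.0234  0.2055] F [ 0.38 -0.26 -1.19] M [-0.01  0.04 -0.06] open 0.0852
 turn [-0.0003 -0.0005  0.001 ] shift cm [-4.   -4.94 16.43]
top plane [ 0.02667106 -0.03345172  0.05160558] ((541.0457763671875, -75.80391693115234), (24.363283157348633, 39.409934997558594), 89.2908935546875)
tray ((539.1640625, -75.94009399414062), (60.03458023071289, 172.09461975097656), 88.25035858154297)
changed (376, 473, 10, 7)
changed (311, 472, 12, 8)
changed (278, 460, 35, 20)
changed (313, 422, 9, 21)
changed (0, 402, 40, 41)
changed (272, 314, 8, 5)
changed (296, 311, 18, 7)
changed (329, 264, 9, 9)
changed (137, 247, 23, 21)
changed (318, 233, 15, 15)
changed (342, 184, 136, 296)
```

View pics/w9.png

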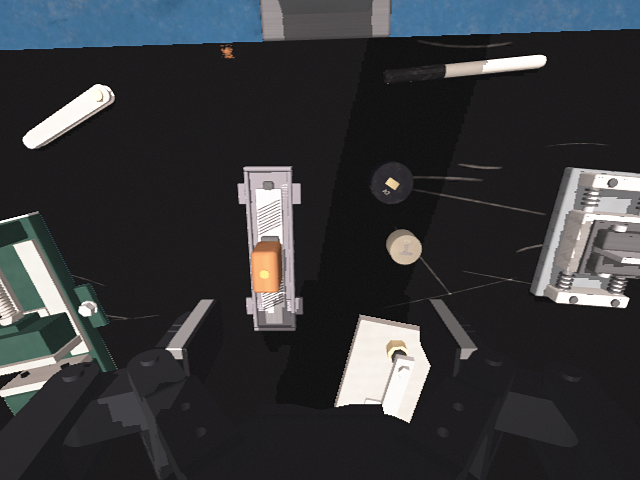

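The file lies flat and centred in its tray, with its grip at (265,267) px, 2 mm from the tray's centre. The mounts and marker are in place and the gripper is clear. The other differences in the top view fit the arm and its shadow. Handing in.

```bash
python3 -c "
from station import ctrl
print(ctrl.finish_job())"
```

```text
the job is handed in; nothing more can be done
None
```

I took the file from its tray, made three forward strokes across the plate, put it back and handed the job in at about 25 s. The hand-in gives no verdict.

- **Strokes:** each ran from about 35 mm short of the plate to about 35–37 mm past it. On each return the file was lifted 25 mm clear of the plate.
- **Pressure:** I found the plate's edge by touch at about 77 mm above the table. The downward load read about 6.5–10.5 N during the strokes, mostly 7–8 N. At the start of the first stroke friction pushed the total contact force to about 13 N, so I eased off. That is my highest reading under the 16 N limit, but I read the force only at the end of each move, with about 1 N of noise.
- **Final checks:** the file was back at its pick-up height and within about 2 mm of the tray's centre. A box fitted to the grip's top put it about 1° out of line, within the allowed 0.1 rad (5.7°).
- **Tilt check that disagreed:** a plane fitted to the depth points on the grip's top gave a slope of about 0.04 rad. That is inside the 0.06 limit, but 0.04 rad is more than the flat seating suggests. I put it down to camera noise and did not check it further.
- **Not measured:** I never read the slide's position directly. I took its forward drag and return from the friction force and the clean lift-offs.
- **Bystanders:** the mounts and marker are where they were in the last wrist view. For the rest I relied on a before-and-after comparison of the top view. It also flagged small patches at the mounts, the marker and the blue box, which I took for arm shadow without measuring them.

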